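# Bring a specimen to the working-distance stop of a macro rail

### The arm

A 6-joint arm with a two-finger parallel gripper is mounted at the origin on a cart in front of the work surface, level with it; the furniture and walls round the work are solid. World frame = base frame: x ahead of the robot, y to its left, z up, the work surface at z = 0. Lengths are in m, angles in degrees, forces in N, time in s.
With the tool pointing down it reaches from about 0.375 to 0.9 m from the base axis. Payload 3.1 kg.
Tool frame: the origin (TCP) lies on the centre line of the jaws, within the pads' length; the fingertips stand 14 mm ahead of it and the grasp point (between the pads) lies 5 mm behind it (bot.tips_ahead is the distance from the TCP to the fingertips, in m); z points along the fingers, y is the line along which they close (so a half turn about z gives the same grasp; the last joint's range is limited). The gripper opens to 87 mm and grips with 3 to 60 N. Pads are 19 mm wide; open, the fingers measure 117 mm over their backs; the gripper's body (75 mm by 190 mm) begins 51 mm behind the grasp point.
Start: joints at [60.762, 30.224, 82.088, -0, 67.689, -10.227], TCP at [0.204, 0.591, 0.201] pointing down, gripper open.
Joint ranges: [-176.69, 176.69], [-43.24, 126.21], [12.49, 139.97], [-82, 262], [0, 151.66], [-163.58, 163.58]. Speed limits (degrees/s): [159.86, 159.86, 180, 180, 180, 180].

### API

Orientations are given as a 3x3 rotation matrix whose columns are the frame's x, y, z axes.
In Python, from rig import bot gives the robot as it stands.
- The arm moves only by the tool play_rows, never from a script. Its argument "moves" is a list that holds one entry, the list of rows, each a list of 6 numbers: the shift along the tool's x, y, z in mm, then the turn, a rotation vector about the tool's x, y, z in rad. A call has 1 to 5 rows; each row shifts and turns the commanded pose from where the row before left it, along the tool's axes as they then stand; what a row does not reach is not made up. A row lasts 1/10 s, in which the tool goes at most 50 mm and 8.59 degrees, less where a joint would pass 70% of its speed; a pose out of reach is approached as far as the arm can. A call with a gripper value outside its range is refused whole. "fingers" is the opening, from -1 (shut) to 1 (fully open), set as the call begins (left out, the last holds). The fingers move at their own pace and stop on an object; the grip force is fixed at half the most. Time passes only in rows, so rows that do not move let the fingers close. It gives the time, the measured TCP pose, the force, the opening and the grip force at its end, in the units of the state.
- bot.read_state(): the state, without advancing time (a new reading comes with each control period).
- bot.capture(name): name is "scene" or "top" or "wrist"; returns a dict with "image" (420x560x3 uint8, blue, green, red), "fx", "fy", "cx", "cy" (pixels), "distortion" ([k1, k2, p1, p2, k3] as OpenCV has them; the pictures are not rectified), "R" (3x3) and "t" (3): a world point X has camera coordinates R X + t. Camera axes: x right, y down, z forward; pixel columns grow to the right and rows downward; lengths in m; the calibration is good to about 2 mm. A picture is of the moment at which its call begins. There is no depth.
- bot.hand_in(): hands the job in; it is judged then, once.
Trained networks look in a picture, given as the dict that the camera call returned (one of the last four; its "shot" number tells which), for a name from the list of things; names that differ only in an ending like _2 or _b are one class to them, and where a whole thing is asked for, a point or a joint stands for the part that bears it (a point fixed in the world has none). Each returns a list of dicts, best first, with "confidence" (0 to 1); they miss things now and then, are a little off and sometimes report something else, mostly with a low value. They report only what shows in the picture. A call takes as long as a camera call.
- bot.search_frame(picture, query): "centre" ([column, row] in pixels, amid what is visible of it).
- bot.silhouettes(picture, query): "pixels" (420x560 bool, what is visible of it) and "centre" ([column, row] in pixels, amid what is visible of it).
- bot.pinpoint(picture, query): "centre" ([column, row] in pixels: a listed point, or the origin of a listed thing).
The state is a dict: "time_s": time; "joint_positions": joint angles; "qvel": joint speeds; "tau": joint torques, N m; "position": TCP position; "tcp_rot": TCP orientation; "force": force on the tool from outside, world axes, zero at the start; "moment": the same for the moment, N m; "opening": opening from 0.0 (shut) to 1.0 (fully open); "grasp_force": force on a finger pad.
Only numpy, scipy, OpenCV 4.12 (cv2) and the standard library are available. Lean on these libraries where they do the work, as an engineer would, in place of code of your own. Each camera call takes 0.05 s, during which the arm holds its last target. There are 200 camera calls.

### The job

Bring the polished specimen to its working distance on the macro-photo rail: with the fingertips press down the thumb plate in the middle of the specimen carriage to free its brake and, keeping it pressed, push the carriage towards the camera right up against the steel stop collar; then let the plate spring up so that the brake holds the carriage there. Grip nothing, keep off the specimen, the camera and its lens, do not force the carriage while the brake is on or shift the collar, and leave the things round the rail as they stand.

Things in the scene. Friction and masses are not known exactly. Their poses are not given: they have to be found in the camera images.
- plate_top (a point): Middle of the thumb plate's flat top, 79 mm above the worktop at rest; own z up, own -y along the rail to the camera. Black plate amid the carriage, 56 mm wide (x), 72 mm long (y). Each end has a lip 5 mm thick, 8 mm high, so 62 mm of length lies flat. Along its sides stand the carriage's cheeks, 60 mm apart, 3 mm above the plate at rest, each 6 mm thick.
- plate (a joint): How far the thumb plate is pressed down, m: 0 (within 1 mm) at rest with the brake on, 0.008 at its lower stop. Its brake spring yields at about 9 N, 11 N at the bottom. The brake drags less and less over the first 3 mm and is off from 3 to 8 mm; with the plate up it holds the carriage against some 30 N.
- carriage (a joint): Place of the carriage along the rail, m, growing one for one towards the camera; its zero is arbitrary. Grey saddle 150 mm long, 72 mm wide, on a straight aluminium T rail 510 mm long. With the brake off about 2 N slides it (a fingertip pressed on the thumb plate drags it along by friction, or bears on a lip) and it does not coast.
- carriage_nose (a point): Middle of the carriage's front end face, which meets the stop collar: 40 mm above the worktop, 78 mm in front (to the camera) of plate_top. Own -y points along the rail to the camera.
- stop_face (a point): Middle of the stop collar's face that looks at the carriage, 40 mm above the worktop: the carriage is at the stop when carriage_nose meets this point. Steel saddle 60 mm wide, 16 mm long, top at 50 mm, clamped on the rail between carriage and camera by a thumbscrew; a push of over 60 N shifts it.
- sample: The specimen: beige resin puck 30 mm across on its side in a steel block (46 mm wide, 96 mm above the worktop, with a screw head to 103 mm) at the front of the carriage, polished face to the camera, centre line 75 mm above the worktop. Fixed; block and puck reach from 52 to 77 mm in front of plate_top. Origin: middle of its rear face.
- camera: Camera with black objective (60 mm across) clamped on the end of the rail, centre line 75 mm and top 105 mm above the worktop. The origin is a reference point under the rail at worktop level; along its own -y the objective's front lies 177 mm from it and the camera's rear 311 mm.
- puck_black: Bystander: black cylindrical resin mount with a polished metal sample in its upper face, 30 mm across and 21 mm high. Loose; origin at the centre of its underside.
- puck_green: Bystander: dark green cylindrical resin mount, 40 mm across and 22 mm high. Loose; origin at the centre of its underside.
- puck_blue: Bystander: dark blue cylindrical resin mount, 40 mm across and 19 mm high. Loose; origin at the centre of its underside.
- tweezers: Bystander: black tweezers lying flat, 122 mm long along their own y, 16 mm wide, 6 mm high. Loose; origin at the centre of its underside.
- vial: Bystander: upright clear sample vial with white cap, 24 mm across and 54 mm high. Loose; origin at the centre of its underside.
- lens_cap: Bystander: round black dust cap lying on the worktop, 36 mm across and 12 mm high. Loose; origin at the centre of its underside.
- blower: Bystander: upright red rubber dust blower, bulb 47 mm across, nozzle up to 118 mm. Loose; origin at the centre of its underside.

How it is judged:
By the outcome, as a careful person would: the job done as asked, in the order asked, and still so for the second after the job is handed in, with the robot touching nothing.
It also fails if it takes over 38 s, if anything falls off the work surface, if the arm or the gripper's body presses on something with over 40 N, if the wrist force passes 120 N, or if a joint passes its speed limit or range.

## Working session

There is one attempt and no reset: what is moved stays moved. The work goes in short steps, Python scripts to look and compute and a tool call to move; the robot and the scene stay as the last step left them, time stands still between calls to the robot, and variables do not carry over. Pictures are saved under pics/ and viewed, at most 10 in all, crops included, and the job is handed in when it is done.

Besides the shell and the picture viewer there is one more tool, called as name([rows], argument=value, ...), one row to a line, values as JSON. play_rows: Moves the arm, as the interface text tells. Its arguments: {"type":"object","properties":{"moves":{"type":"array","items":{"type":"array","items":{"type":"array","items":{"type":"number"}}}},"fingers":{"type":"number"}},"required":["moves"]}

```bash
mkdir -p pics; cat > h.py <<'E'
import numpy as np, cv2
from rig import bot
def K(p): return np.array([[p['fx'],0,p['cx']],[0,p['fy'],p['cy']],[0,0,1.]])
def ray(p,uv):
    n=cv2.undistortPoints(np.array([[uv]],float),K(p),np.array(p['distortion'],float)).ravel()
    R=np.array(p['R']);t=np.array(p['t'])
    return -R.T@t, R.T@np.array([n[0],n[1],1])
def onz(p,uv,z):
    o,d=ray(p,uv); return o+d*(z-o[2])/d[2]
def proj(p,X):
    r,_=cv2.Rodrigues(np.array(p['R'],float)); return cv2.projectPoints(np.array(X,float).reshape(-1,1,3),r,np.array(p['t'],float),K(p),np.array(p['distortion'],float))[0].reshape(-1,2)
E
python3 - <<'E'
from h import *
np.set_printoptions(precision=4,suppress=True)
for c in ['scene','top']:
    p=bot.capture(c); cv2.imwrite(f'pics/{c}1.png',p['image'])
    print(c,'cam at',ray(p,(280,210))[0])
    for q,z in [('plate_top',.079),('carriage_nose',.04),('stop_face',.04),('camera',0),('sample',.075)]:
        for d in bot.pinpoint(p,q)[:2]: print(q,d['confidence'],np.array(d['centre']),onz(p,d['centre'],z))
s=bot.read_state();print(s['position'],s['tcp_rot'],s['time_s'],s['force'])
E
```

```text
scene cam at [0.061  0.3634 0.6221]
plate_top 0.57 [249.3 245.5] [0.5722 0.0874 0.079 ]
carriage_nose 0.74 [287.  254.4] [0.5445 0.0166 0.04  ]
stop_face 0.64 [336.4 249.4] [ 0.5008 -0.0774  0.04  ]
camera 0.72 [203.2 238.5] [0.7232 0.1231 0.    ]
sample 0.57 [344.4 223.7] [ 0.5252 -0.115   0.075 ]
sample 0.53 [273.  243.6] [0.5554 0.0435 0.075 ]
top cam at [ 0.498  -0.0337  1.059 ]
plate_top 0.87 [222.5 211.8] [0.572  0.0995 0.079 ]
carriage_nose 0.57 [257.7 224.9] [0.5473 0.025  0.04  ]
stop_face 0.57 [299.1 246.6] [ 0.5012 -0.0683  0.04  ]
stop_face 0.54 [189.4 248.7] [0.4908 0.1759 0.04  ]
sample 0.56 [247.9 222.8] [0.5497 0.0443 0.075 ]
[0.2035 0.5909 0.2007] [[-0.9455  0.3257 -0.    ]
 [ 0.3257  0.9455 -0.    ]
 [ 0.     -0.     -1.    ]] 0.6 [0.153  0.5672 0.0052]
```

View pics/scene1.png

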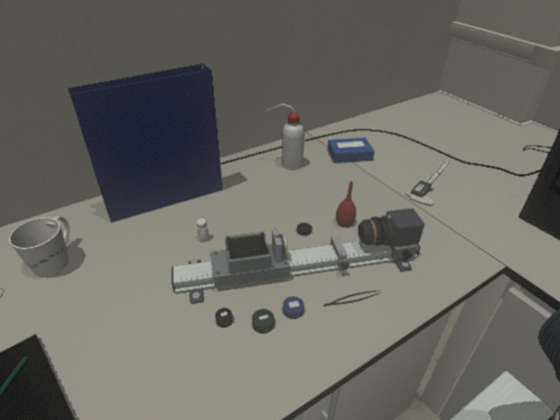

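View pics/top1.png

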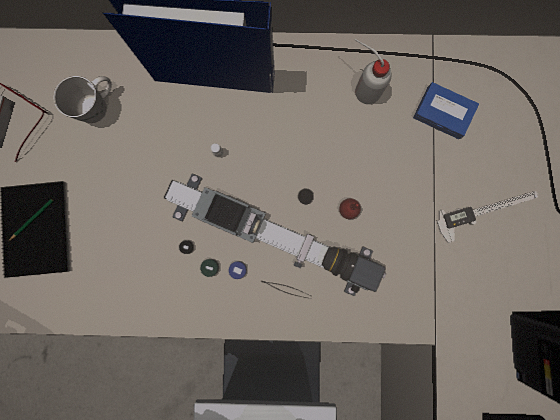

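The top view shows the rail running from (180,190) to the camera at (370,275). The plate is at (224,212), the specimen at (252,224) and the collar at (303,250). I'll move over the plate with the fingers shut.

play_rows([
  [[-20, -13, 0, 0, 0, 0], [-40, -27, 0, 0, 0, 0], [-40, -27, 0, 0, 0, 0], [-40, -27, 0, 0, 0, 0], [-40, -27, 0, 0, 0, 0]],
], fingers=-1)

```text
time_s: 1.1
position: [0.3352, 0.4165, 0.2009]
tcp_rot: [[-0.946, 0.325, 0.001], [0.325, 0.946, 0.0], [-0.0, 0.001, -1.0]]
force: [0.2, 0.3, 0.2]
opening: 0.628
grasp_force: 0.0
```

play_rows([
  [[-40, -27, 0, 0, 0, 0], [-40, -27, 0, 0, 0, 0], [-40, -27, 0, 0, 0, 0], [-40, -27, 0, 0, 0, 0], [-40, -27, 0, 0, 0, 0]],
])

```text
time_s: 1.6
position: [0.4806, 0.2234, 0.201]
tcp_rot: [[-0.945, 0.326, 0.001], [0.326, 0.945, 0.0], [-0.001, 0.001, -1.0]]
force: [1.1, 0.5, 0.1]
opening: 0.176
grasp_force: 0.0
```

play_rows([
  [[-40, -27, 0, 0, 0, 0], [-20, -14, 0, 0, 0, 0], [0, 0, 0, 0, 0, 0]],
])

```text
time_s: 1.9
position: [0.5257, 0.1638, 0.2008]
tcp_rot: [[-0.944, 0.33, 0.002], [0.33, 0.944, -0.001], [-0.003, 0.0, -1.0]]
force: [0.8, 0.5, -0.1]
opening: 0.016
grasp_force: 0.0
```

```bash
python3 - <<'E'
from h import *
np.set_printoptions(precision=4,suppress=True)
s=bot.read_state();print(s['position'],s['tcp_rot'],s['time_s'],s['force'],s['opening'])
for c in ['wrist','top']:
    p=bot.capture(c); cv2.imwrite(f'pics/{c}2.png',p['image'])
    print(c,'cam at',ray(p,(280,210))[0])
    for q,z in [('plate_top',.079),('carriage_nose',.04),('stop_face',.04),('sample',.075)]:
        for d in bot.pinpoint(p,q)[:2]: print(q,d['confidence'],np.array(d['centre']),onz(p,d['centre'],z))
E
```

```text
[0.5257 0.1638 0.2008] [[-0.9439  0.3303  0.0025]
 [ 0.3303  0.9439 -0.0006]
 [-0.0025  0.0003 -1.    ]] 1.9 [ 0.8066  0.5396 -0.0903] 0.015764978594610134
wrist cam at [0.4454 0.1907 0.3834]
plate_top 0.81 [217. 261.] [0.5706 0.0907 0.079 ]
plate_top 0.72 [287.  136.9] [0.4847 0.1878 0.079 ]
carriage_nose 0.85 [147.6 242.9] [0.5443 0.0185 0.04  ]
carriage_nose 0.72 [218.8 259.7] [0.5859 0.0803 0.04  ]
stop_face 0.6 [ 48.3 237.8] [ 0.5057 -0.0753  0.04  ]
sample 0.75 [148.5 242.4] [0.534  0.0371 0.075 ]
top cam at [ 0.498  -0.0337  1.059 ]
plate_top 0.6 [226.6 210.7] [0.5745 0.0907 0.079 ]
carriage_nose 0.66 [257.8 228.7] [0.5388 0.0245 0.04  ]
stop_face 0.7 [301.  246.3] [ 0.5019 -0.0725  0.04  ]
sample 0.37 [246.2 219.9] [0.5558 0.0481 0.075 ]
```

View pics/wrist2.png

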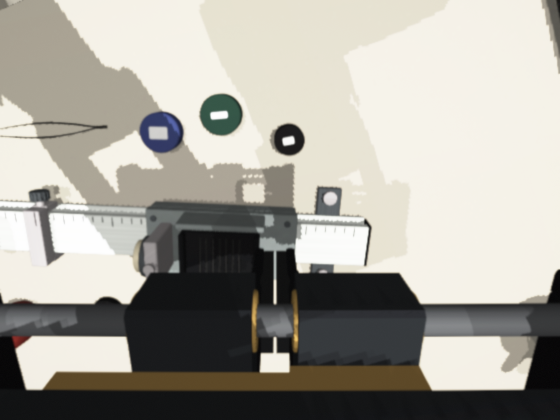

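The wrist view shows the specimen block at (155,245), the plate at (180–260, 232–275), partly hidden by the gripper, and the collar at (40,230). The rail is almost level in the picture. I'll zoom the first top picture, where nothing is hidden, to refine this.

```bash
python3 - <<'E'
from h import *
np.set_printoptions(precision=4,suppress=True)
im=cv2.imread('pics/top1.png'); cv2.imwrite('pics/top1z.png',cv2.resize(im[165:295,160:320],None,fx=4.6,fy=4.6,interpolation=cv2.INTER_CUBIC))
p=bot.capture('top')
P=np.array([.572,.093,.079]);d=np.array([-.389,-.921,0]);n=np.array([.921,-.389,0])
X=[P+a*d+b*n for a in(-36,36) for b in(-28,28)] if 0 else [P+a*d*1e-3+b*n*1e-3 for a in(-36,36) for b in(-28,28)]
print((proj(p,X)-[160,165])*4.6)
w=bot.capture('wrist')
for a,b,z in [((150,205),(297,211),.06),((0,202),(146,208),.04),((297,215),(365,220),.04)]:
    v=onz(w,b,z)-onz(w,a,z); print(v/np.linalg.norm(v))
E
```

```text
[[206.7045 238.5134]
 [256.9165 130.2183]
 [346.0083 301.4966]
 [395.8071 192.5068]]
[0.3645 0.9312 0.    ]
[0.3646 0.9311 0.    ]
[0.3966 0.918  0.    ]
```

View pics/top1z.png

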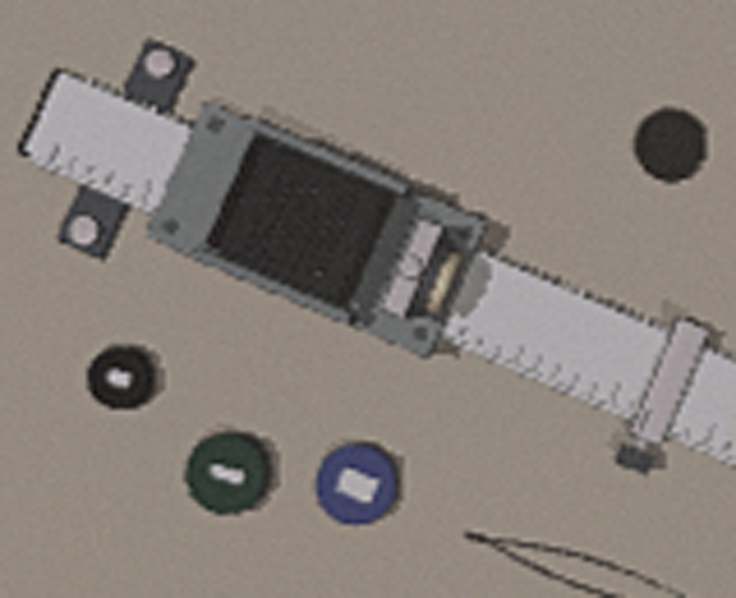

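play_rows([
  [[-33, -28, 0, 0, 0, 0], [-33, -28, 0, 0, 0, 0], [0, 0, 30, 0, 0, 0.06], [0, 0, 40, 0, 0, 0], [0, 0, 10, 0, 0, 0]],
])

```text
time_s: 3.0
position: [0.5639, 0.092, 0.1171]
tcp_rot: [[-0.924, 0.383, -0.008], [0.383, 0.924, 0.0], [0.007, -0.003, -1.0]]
force: [-0.2, -0.3, -0.2]
opening: 0.004
grasp_force: 0.0
```

play_rows([
  [[0, 0, 0, 0, 0, 0], [0, 0, 0, 0, 0, 0]],
])

```text
time_s: 3.2
position: [0.5678, 0.0927, 0.1217]
tcp_rot: [[-0.924, 0.381, 0.002], [0.381, 0.924, -0.0], [-0.002, 0.001, -1.0]]
force: [0.5, 0.4, 0.7]
opening: 0.002
grasp_force: 0.0
```

```bash
python3 - <<'E'
from h import *
np.set_printoptions(precision=4,suppress=True)
s=bot.read_state();print(s['position'],s['tcp_rot'],s['time_s'],s['force'],s['opening'])
w=bot.capture('wrist'); t=bot.capture('scene')
a=cv2.resize(t['image'][200:300,160:300],(560,400),interpolation=cv2.INTER_CUBIC)
cv2.imwrite('pics/s3.png',a);cv2.imwrite('pics/w3.png',w['image'])
E
```

```text
[0.5678 0.0927 0.1217] [[-0.9245  0.3812  0.0017]
 [ 0.3812  0.9245 -0.0001]
 [-0.0016  0.0006 -1.    ]] 3.2 [0.4761 0.377  0.6942] 0.0023674884089375666
```

View pics/w3.png

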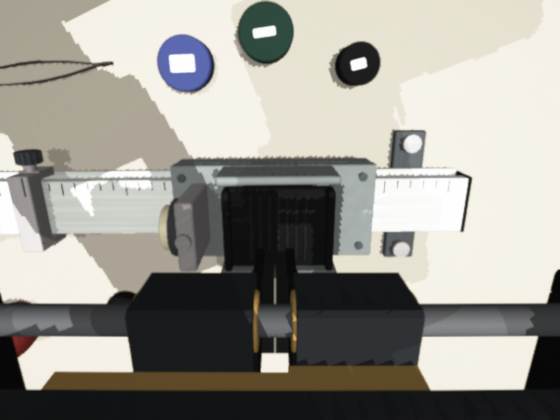

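View pics/s3.png

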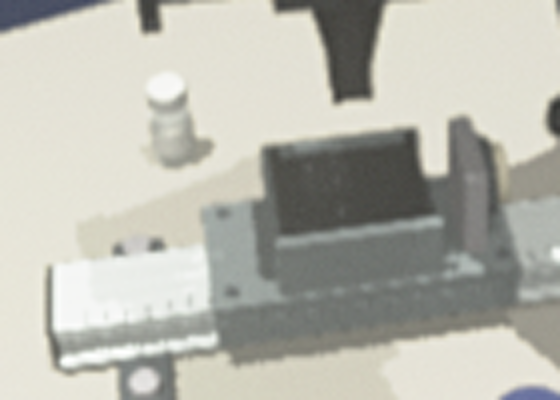

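The wrist view has the rail level, with the lips at columns 228 and 332 and the fingertips at about (276,252). In the scene crop the fingertips hang above the plate. I'll check the plate's position by projecting the model into the wrist picture.

```bash
python3 - <<'E'
from h import *
np.set_printoptions(precision=1,suppress=True)
w=bot.capture('wrist')
d=np.array([-.3812,-.9245,0]);n=np.array([.9245,-.3812,0]);P=np.array([.571,.092,0])
f=lambda a,b,z:P+a*d+b*n+[0,0,z]
print('lip tops',proj(w,[f(.036,-.028,.087),f(-.036,-.028,.087)]))
print('cheek out/in',proj(w,[f(0,-.036,.082),f(0,-.030,.082)]))
print('block top',proj(w,[f(.052,-.023,.096),f(.052,.023,.096)]))
t=np.array([.5678,.0927,.1077]);print('tips',proj(w,[t+.0095*n,t-.0095*n,t+.015*d,t-.015*d]), (t-P)@d,(t-P)@n)
E
```

```text
lip tops [[218.7 189.2]
 [335.2 189.2]]
cheek out/in [[277.  174.7]
 [276.9 184. ]]
block top [[190.2 201.2]
 [195.3 270.1]]
tips [[276.1 254.2]
 [276.2 224.2]
 [250.5 239.4]
 [301.8 239.4]] 0.0005726899999999869 -0.0032252399999999843
```

play_rows([
  [[-3, -3, 12, 0, 0, 0], [0, 0, 12, 0, 0, 0], [0, 0, 0, 0, 0, 0], [0, 0, 0, 0, 0, 0]],
])

```text
time_s: 3.75
position: [0.568, 0.0884, 0.0958]
tcp_rot: [[-0.924, 0.382, -0.002], [0.382, 0.924, 0.0], [0.002, -0.001, -1.0]]
force: [0.1, -0.2, 0.0]
opening: 0.001
grasp_force: 0.0
```

play_rows([
  [[0, 0, 3, 0, 0, 0], [0, 0, 2, 0, 0, 0], [0, 0, 1, 0, 0, 0], [0, 0, 0, 0, 0, 0], [0, 0, 0, 0, 0, 0]],
])

```text
time_s: 4.25
position: [0.5687, 0.0884, 0.0907]
tcp_rot: [[-0.924, 0.382, 0.0], [0.382, 0.924, -0.0], [-0.0, 0.0, -1.0]]
force: [1.2, 0.4, 0.7]
opening: 0.003
grasp_force: 0.0
```

play_rows([
  [[0, 0, 1.5, 0, 0, 0], [0, 0, 0, 0, 0, 0], [0, 0, 0, 0, 0, 0]],
])

```text
time_s: 4.55
position: [0.5686, 0.0884, 0.0891]
tcp_rot: [[-0.924, 0.382, -0.0], [0.382, 0.924, -0.0], [0.0, -0.0, -1.0]]
force: [0.4, -0.2, 0.2]
opening: 0.006
grasp_force: 0.0
```

play_rows([
  [[0, 0, 1.5, 0, 0, 0], [0, 0, 0, 0, 0, 0], [0, 0, 0, 0, 0, 0]],
])

```text
time_s: 4.85
position: [0.5685, 0.0884, 0.0876]
tcp_rot: [[-0.924, 0.382, -0.0], [0.382, 0.924, -0.0], [0.0, -0.0, -1.0]]
force: [0.3, -0.1, 0.2]
opening: 0.006
grasp_force: 0.0
```

```bash
python3 - <<'E'
from h import *
print(bot.tips_ahead,bot.read_state()['force'],bot.read_state()['moment'])
t=bot.capture('scene')
cv2.imwrite('pics/s4.png',cv2.resize(t['image'][200:290,190:310],(800,600),interpolation=cv2.INTER_CUBIC))
E
```

```text
0.014 [ 0.25946954 -0.14864227  0.16686133] [-0.00566135 -0.00552826 -0.04806292]
```

View pics/s4.png

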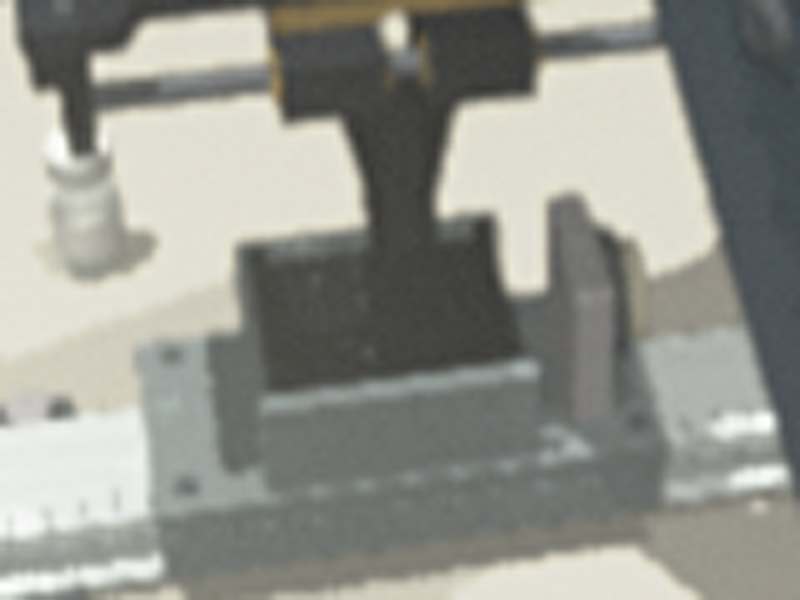

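The scene crop shows the black fingertips ending at about (400,260), over the middle of the plate between the cheeks. There's no sign of contact yet, so I'll go on down in small steps.

play_rows([
  [[0, 0, 1.5, 0, 0, 0], [0, 0, 0, 0, 0, 0]],
])

```text
time_s: 5.1
position: [0.5684, 0.0884, 0.0859]
tcp_rot: [[-0.924, 0.382, -0.0], [0.382, 0.924, 0.0], [0.0, -0.0, -1.0]]
force: [-0.6, -0.4, -0.7]
opening: 0.009
grasp_force: 0.0
```

play_rows([
  [[0, 0, 1, 0, 0, 0], [0, 0, 0, 0, 0, 0]],
])

```text
time_s: 5.3
position: [0.5685, 0.0884, 0.085]
tcp_rot: [[-0.924, 0.382, -0.0], [0.382, 0.924, -0.0], [0.0, -0.0, -1.0]]
force: [0.5, 0.4, 0.0]
opening: 0.003
grasp_force: 0.0
```

Tips at 71 mm and still no force, so I'll look from close by with the contrast raised.

```bash
python3 - <<'E'
from h import *
np.set_printoptions(precision=3,suppress=True)
s=bot.read_state();print(s['position'],s['tau'],s['force'])
w=bot.capture('wrist');t=bot.capture('scene')
d=np.array([-.382,-.924,0]);n=np.array([.924,-.382,0]);c=np.array(s['position'])-[0,0,.014]
pts=[c+a*d+b*n for a in(-.015,.015) for b in(-.0095,.0095)]
g=lambda i:np.clip(255*(i/255.)**.45,0,255).astype(np.uint8)
A=cv2.resize(g(w['image'][130:300,150:400]),(800,544),interpolation=cv2.INTER_CUBIC)
B=cv2.resize(g(t['image'][215:275,210:290]),(800,600),interpolation=cv2.INTER_CUBIC)
print('w',(proj(w,pts)-[150,130])*3.2); print('s',(proj(t,pts)-[210,215])*10)
cv2.imwrite('pics/w5.png',A);cv2.imwrite('pics/s5.png',B)
for m in (w,t):
    for q in bot.pinpoint(m,'plate_top')[:1]+bot.pinpoint(m,'carriage_nose')[:1]: print(q)
E
```

```text
[0.568 0.088 0.085] [ -0.007 -42.653 -12.404  -0.006   0.072  -0.   ] [0.524 0.424 0.046]
w [[488.281 306.273]
 [485.808 402.555]
 [321.414 306.156]
 [323.436 402.438]]
s [[329.13  391.587]
 [317.072 324.575]
 [483.464 371.723]
 [468.689 305.468]]
{'centre': [284.4, 247.1], 'confidence': 0.61}
{'centre': [167.3, 228.6], 'confidence': 0.93}
{'centre': [249.9, 249.7], 'confidence': 0.9}
{'centre': [283.6, 256.0], 'confidence': 0.82}
```

View pics/w5.png

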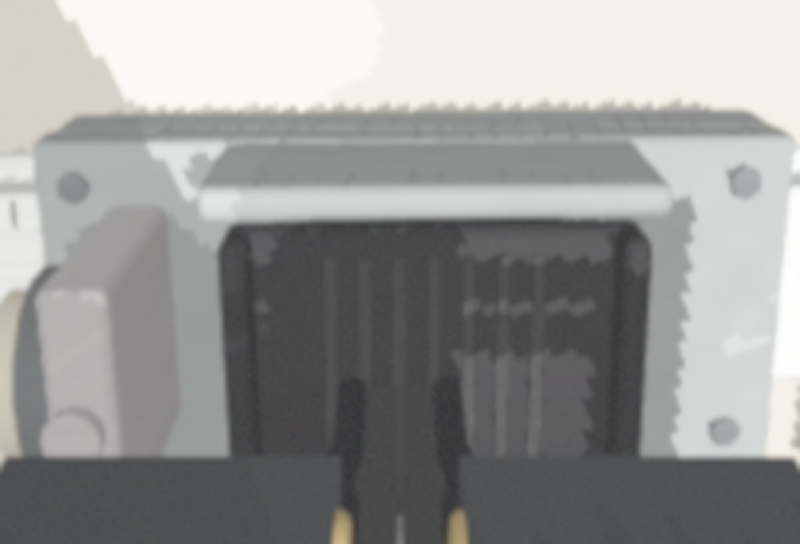

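View pics/s5.png

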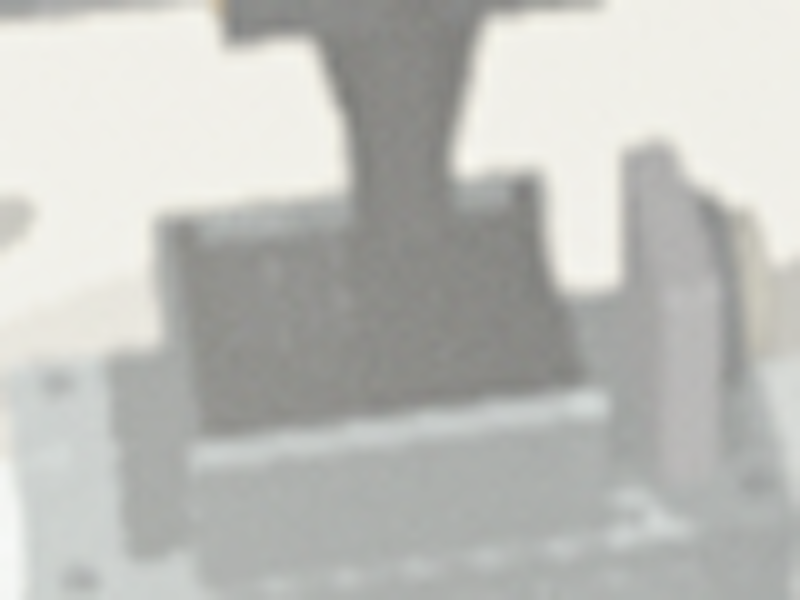

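Both pictures show the fingers over the middle of the plate, clear of the lips and cheeks: columns 335–465 in the wrist crop, 350–450 in the scene crop. The force is still noise, so there's no contact. I'll keep going down in 1 mm steps and watch the force.

play_rows([
  [[0, 0, 1, 0, 0, 0], [0, 0, 0, 0, 0, 0], [0, 0, 0, 0, 0, 0]],
])

```text
time_s: 5.9
position: [0.5686, 0.0884, 0.0841]
tcp_rot: [[-0.924, 0.382, -0.0], [0.382, 0.924, -0.0], [0.0, -0.0, -1.0]]
force: [1.3, 0.2, 0.6]
opening: 0.005
grasp_force: 0.0
```

play_rows([
  [[0, 0, 1, 0, 0, 0], [0, 0, 0, 0, 0, 0], [0, 0, 0, 0, 0, 0]],
])

```text
time_s: 6.2
position: [0.5686, 0.0884, 0.0831]
tcp_rot: [[-0.924, 0.382, -0.0], [0.382, 0.924, 0.0], [0.0, -0.0, -1.0]]
force: [-0.5, 0.3, 0.1]
opening: 0.003
grasp_force: 0.0
```

```bash
python3 - <<'E'
from h import *
np.set_printoptions(precision=3,suppress=True)
s=bot.read_state();print(s['time_s'],s['position'],s['tau'],s['force'],s['moment'],s['joint_positions'])
w=bot.capture('wrist')
a=cv2.imread('pics/w3.png').astype(int).sum(2);b=w['image'].astype(int).sum(2)
D=abs(a-b)
# per-row profile of the fingers' columns
for r in range(200,280,4): print(r,'old',a[r:r+4,240:312:4].mean(0).astype(int),'\n    new',b[r:r+4,240:312:4].mean(0).astype(int))
E
```

```text
6.2 [0.569 0.088 0.083] [ -0.    -42.668 -12.278  -0.007   0.086  -0.   ] [-0.467  0.35   0.124] [-0.051  0.031  0.033] [ -2.284  35.579  95.131   0.001  49.297 -69.835]
200 old [65 56 49 48 47 58 48 58 47 49 53 48 58 49 61 47 49 53] 
    new [76 53 51 51 49 52 45 49 44 45 45 44 45 43 60 58 61 60]
204 old [63 48 48 47 48 57 46 57 48 47 54 47 56 46 58 47 48 49] 
    new [45 46 46 45 46 47 46 45 47 46 45 47 46 46 80 88 89 89]
208 old [48 47 50 48 47 60 48 58 46 48 72 70 76 55 79 46 66 60] 
    new [46 47 47 48 47 45 48 45 46 46 46 49 46 46 54 90 84 81]
212 old [46 46 49 48 44 60 46 60 45 48 67 48 76 57 77 47 63 53] 
    new [46 46 47 61 44 47 58 46 49 53 47 56 48 46 59 55 48 77]
216 old [49 53 58 54 46 60 46 58 47 50 50 46 58 47 62 45 56 47] 
    new [47 46 46 61 45 44 60 46 49 54 46 57 50 46 62 46 46 60]
220 old [60 52 58 53 47 60 47 57 46 49 54 53 60 54 61 53 60 54] 
    new [46 45 46 59 46 45 59 46 48 51 48 56 49 47 60 46 45 58]
224 old [ 46  45  46  57  46  60  45  59  45  45  88  85  98  90  95  89 106  86] 
    new [47 47 45 61 45 45 59 46 48 54 46 57 48 47 92 64 62 86]
228 old [
[... 1273 characters left out ...]
7 49 48 48 29 30 78 82 85 81] 
    new [ 43  45  45  58  30  30  45  50  48  49  49  48  30  28 104  84  76  99]
264 old [114 114 116 118  28  30  45  50  49  61  49  49  29  30 135 157 161 151] 
    new [45 43 45 58 30 29 47 48 48 50 49 49 29 30 94 84 83 92]
268 old [198 197 199 149  29  31  47  48  49  70  48  49  30  31 103 280 288 275] 
    new [44 46 44 52 31 28 48 49 48 50 49 49 30 29 56 83 78 87]
272 old [101 101 102  70  45  29  49  48  50  79  49  49  29  31  61 147 148 147] 
    new [60 62 60 59 46 28 49 48 50 51 50 49 31 29 59 67 65 68]
276 old [ 65  65  64  63  48  31  50  49  52 131  48  49  41  34  64  65  64  63] 
    new [64 65 64 64 49 32 50 49 48 48 48 50 40 31 65 64 64 65]
```

```bash
python3 - <<'E'
from h import *
np.set_printoptions(precision=1,suppress=True)
t=bot.capture('scene');w=bot.capture('wrist')
c=np.array([.5678,.0927,0])
for h in (.1077,.1177,.1277,.1377): print(h,((proj(t,[c+[0,0,h]])-[160,200])*4).ravel())
y=np.array([.381,.9245,0]);print(((proj(t,[c+y*.01+[0,0,.1077],c-y*.01+[0,0,.1077]])-[160,200])*4))
s=bot.read_state();p=np.array(s['position']);R=np.array(s['tcp_rot'])
for z in (.014,.004,-.006):
  for x in (.0095,.005,0,-.005,-.0095): print(z,x,proj(w,[p+R@[x,.01,z],p+R@[x,-.01,z]]).ravel())
E
```

```text
0.1077 [350. 147.]
0.1177 [349.2 131.1]
0.1277 [348.4 114.9]
0.1377 [347.5  98.4]
[[328.9 149.6]
 [371.1 144.5]]
0.014 0.0095 [293.9 225.7 259.2 225.7]
0.014 0.005 [293.8 233.  259.3 232.9]
0.014 0 [293.7 240.9 259.4 240.9]
0.014 -0.005 [293.5 248.8 259.5 248.8]
0.014 -0.0095 [293.4 255.8 259.6 255.8]
0.004 0.0095 [294.9 232.2 258.4 232.1]
0.004 0.005 [294.7 239.7 258.5 239.7]
0.004 0 [294.6 248.  258.7 248. ]
0.004 -0.005 [294.4 256.2 258.8 256.2]
0.004 -0.0095 [294.3 263.4 258.9 263.4]
-0.006 0.0095 [295.9 239.3 257.6 239.2]
-0.006 0.005 [295.7 247.2 257.7 247.1]
-0.006 0 [295.5 255.8 257.9 255.8]
-0.006 -0.005 [295.4 264.3 258.  264.3]
-0.006 -0.0095 [295.2 271.9 258.1 271.8]
```

Both cameras put the fingertips about 30 mm higher than the reported pose says: wrist row 248 against 226 predicted, and scene row 100 against 147. The body still stands about 56 mm above the tips. So I'll go by the force and keep descending in short moves, each smaller than the plate's travel.

play_rows([
  [[0, 0, 2, 0, 0, 0], [0, 0, 2, 0, 0, 0], [0, 0, 1, 0, 0, 0], [0, 0, 0, 0, 0, 0]],
])

```text
time_s: 6.75
position: [0.5684, 0.0884, 0.0778]
tcp_rot: [[-0.924, 0.382, -0.001], [0.382, 0.924, 0.0], [0.001, -0.0, -1.0]]
force: [0.1, 0.2, 0.1]
opening: 0.0
grasp_force: 0.0
```

```bash
python3 - <<'E'
from h import *
np.set_printoptions(precision=4,suppress=True)
s=bot.read_state();print(s['time_s'],s['position'],s['force'],s['tau'])
t=bot.capture('scene')
cv2.imwrite('pics/s6.png',t['image'])
# carriers' bottom: black->bright transitions down columns 235..265
g=t['image'].astype(int).sum(2); o=cv2.imread('pics/scene1.png').astype(int).sum(2)
M=(abs(g-o)>60)
for r in range(196,262,2): print(r,''.join('#' if v else '.' for v in M[r,215:290]))
E
```

```text
6.75 [0.5684 0.0884 0.0778] [0.0953 0.1832 0.1455] [ -0.0063 -42.7812 -12.084   -0.0064   0.074   -0.    ]
196 .##########################################################################
198 ###########################################################################
200 ################################################################.####.#####
202 ######################################################################.####
204 ###########################################################################
206 ######....#######################.#.###################################.###
208 ###############.################.################################.......###
210 ################################.#################################...######
212 ################.################....##########################.....#####.#
214 #############..############################################################
216 .................######################################.##################.
218 ##########.......#####################################.####################
220 #################.###########
[... 946 characters left out ...]
##.#..##.##.#......................####....##...............
246 ################.#####.##.#...............................##########..##...
248 ###############.#########..#...#..........................##########.###...
250 #######.....#..#..#.##.##...........................#.....##########.###...
252 #####..........####....#.#.#...............................#########.######
254 ######.........####....#..#.#................###########...################
256 #####...........##.#####################################....###############
258 ######..........########################################....###############
260 ######.......###########################################.....#######.....##
```

play_rows([
  [[0, 0, 2, 0, 0, 0], [0, 0, 2, 0, 0, 0], [0, 0, 1, 0, 0, 0], [0, 0, 0, 0, 0, 0]],
])

```text
time_s: 7.2
position: [0.5684, 0.0884, 0.0729]
tcp_rot: [[-0.924, 0.382, -0.0], [0.382, 0.924, -0.0], [0.0, -0.0, -1.0]]
force: [0.0, -0.5, 0.4]
opening: 0.005
grasp_force: 0.0
```

play_rows([
  [[0, 0, 2, 0, 0, 0], [0, 0, 1, 0, 0, 0], [0, 0, 0, 0, 0, 0]],
])

```text
time_s: 7.5
position: [0.5684, 0.0884, 0.07]
tcp_rot: [[-0.924, 0.382, -0.0], [0.382, 0.924, 0.0], [0.0, -0.0, -1.0]]
force: [-0.6, -0.5, -0.6]
opening: 0.008
grasp_force: 0.0
```

play_rows([
  [[0, 0, 2, 0, 0, 0], [0, 0, 1, 0, 0, 0], [0, 0, 0, 0, 0, 0]],
])

```text
time_s: 7.8
position: [0.5685, 0.0884, 0.067]
tcp_rot: [[-0.924, 0.382, -0.0], [0.382, 0.924, -0.0], [0.0, -0.0, -1.0]]
force: [0.5, 0.3, 0.0]
opening: 0.004
grasp_force: 0.0
```

play_rows([
  [[0, 0, 2, 0, 0, 0], [0, 0, 1, 0, 0, 0], [0, 0, 0, 0, 0, 0]],
])

```text
time_s: 8.1
position: [0.5684, 0.0884, 0.0639]
tcp_rot: [[-0.924, 0.382, -0.0], [0.382, 0.924, -0.0], [0.0, -0.0, -1.0]]
force: [-0.6, -0.6, 0.0]
opening: 0.007
grasp_force: 0.0
```

```bash
python3 - <<'E'
from h import *
np.set_printoptions(precision=4,suppress=True)
s=bot.read_state();print(s['time_s'],s['position'],s['force'],s['tau'])
w=bot.capture('wrist');t=bot.capture('scene')
g=lambda i:np.clip(255*(i/255.)**.45,0,255).astype(np.uint8)
A=cv2.resize(g(w['image'][150:290,180:380]),(400,280),interpolation=cv2.INTER_CUBIC)
B=cv2.resize(g(t['image'][190:290,185:327]),(784,300*784//426),interpolation=cv2.INTER_CUBIC)[:310+240]
C=np.zeros((600,800,3),np.uint8);B=cv2.resize(g(t['image'][195:275,190:310]),(480,320),interpolation=cv2.INTER_CUBIC)
C[:280,:400]=A;C[280:600,:480]=B
cv2.imwrite('pics/c7.png',C)
for m in (w,t):
  for q,z in (('plate_top',.079),('carriage_nose',.04)):
    for x in bot.pinpoint(m,q)[:1]: print(q,x['centre'],onz(m,x['centre'],z))
E
```

```text
8.1 [0.5684 0.0884 0.0639] [-0.6103 -0.6396  0.0212] [ -0.0077 -43.1345 -11.5279  -0.0062   0.0722  -0.    ]
plate_top [285.0, 266.2] [0.5714 0.0917 0.079 ]
carriage_nose [152.6, 239.1] [0.5423 0.0171 0.04  ]
plate_top [290.4, 310.7] [0.4001 0.1097 0.079 ]
carriage_nose [287.3, 258.7] [0.534  0.0231 0.04  ]
```

View pics/c7.png

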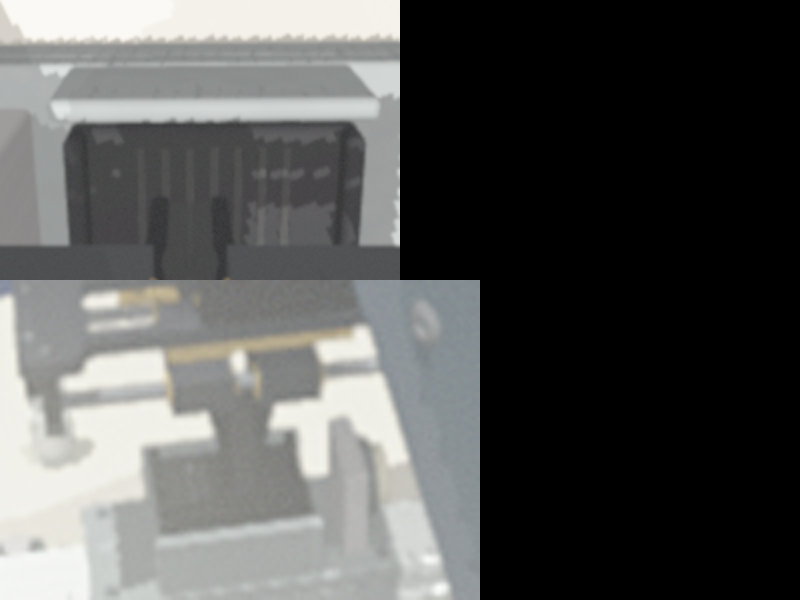

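The composite shows the fingers still over the middle of the plate, with the finger blocks' underside at about (245,410). Scaling from that, the tips should be about 5–10 mm above the plate. I'll continue.

play_rows([
  [[0, 0, 2, 0, 0, 0], [0, 0, 1, 0, 0, 0], [0, 0, 0, 0, 0, 0]],
])

```text
time_s: 8.7
position: [0.5684, 0.0884, 0.0609]
tcp_rot: [[-0.924, 0.382, -0.001], [0.382, 0.924, 0.0], [0.001, -0.0, -1.0]]
force: [-0.6, 0.3, 0.5]
opening: 0.006
grasp_force: 0.0
```

play_rows([
  [[0, 0, 2, 0, 0, 0], [0, 0, 0, 0, 0, 0], [0, 0, 0, 0, 0, 0]],
])

```text
time_s: 9.0
position: [0.5685, 0.0884, 0.059]
tcp_rot: [[-0.924, 0.382, -0.0], [0.382, 0.924, 0.0], [0.0, -0.0, -1.0]]
force: [0.4, 0.6, -0.9]
opening: 0.005
grasp_force: 0.0
```

play_rows([
  [[0, 0, 2, 0, 0, 0], [0, 0, 0, 0, 0, 0], [0, 0, 0, 0, 0, 0]],
])

```text
time_s: 9.3
position: [0.5689, 0.0884, 0.0573]
tcp_rot: [[-0.924, 0.382, 0.001], [0.382, 0.924, -0.0], [-0.001, 0.0, -1.0]]
force: [0.2, -0.6, 0.9]
opening: 0.006
grasp_force: 0.7
```

play_rows([
  [[0, 0, 2, 0, 0, 0], [0, 0, 0, 0, 0, 0], [0, 0, 0, 0, 0, 0]],
])

```text
time_s: 9.6
position: [0.5689, 0.0884, 0.0557]
tcp_rot: [[-0.924, 0.382, 0.001], [0.382, 0.924, -0.0], [-0.001, 0.0, -1.0]]
force: [-1.8, -0.8, 5.5]
opening: 0.005
grasp_force: 2.8
```

Contact, at a reported z of about 0.057. Next I press the plate halfway down.

play_rows([
  [[0, 0, 2, 0, 0, 0], [0, 0, 0, 0, 0, 0], [0, 0, 0, 0, 0, 0]],
])

```text
time_s: 9.9
position: [0.5689, 0.0884, 0.0542]
tcp_rot: [[-0.924, 0.382, 0.001], [0.382, 0.924, -0.0], [-0.001, 0.0, -1.0]]
force: [-2.2, 0.4, 9.0]
opening: 0.006
grasp_force: 4.4
```

play_rows([
  [[0, 0, 2, 0, 0, 0], [0, 0, 0, 0, 0, 0], [0, 0, 0, 0, 0, 0]],
])

```text
time_s: 10.2
position: [0.5689, 0.0884, 0.0523]
tcp_rot: [[-0.924, 0.382, 0.001], [0.382, 0.924, -0.0], [-0.001, 0.0, -1.0]]
force: [-1.8, 0.5, 9.7]
opening: 0.003
grasp_force: 4.7
```

play_rows([
  [[0, 0, 2, 0, 0, 0], [0, 0, 1.5, 0, 0, 0], [0, 0, 0, 0, 0, 0]],
])

```text
time_s: 10.5
position: [0.5689, 0.0884, 0.0494]
tcp_rot: [[-0.924, 0.382, 0.001], [0.382, 0.924, -0.0], [-0.001, 0.0, -1.0]]
force: [-2.4, -0.0, 12.8]
opening: 0.004
grasp_force: 6.1
```

play_rows([
  [[0, -2, 0, 0, 0, 0], [0, -3, 0, 0, 0, 0], [0, -3, 0, 0, 0, 0], [0, 0, 0, 0, 0, 0]],
])

```text
time_s: 10.9
position: [0.566, 0.0812, 0.0494]
tcp_rot: [[-0.924, 0.382, 0.002], [0.382, 0.924, 0.0], [-0.001, 0.001, -1.0]]
force: [-1.6, 0.9, 12.4]
opening: 0.003
grasp_force: 6.0
```

```bash
python3 - <<'E'
from h import *
np.set_printoptions(precision=4,suppress=True)
w=bot.capture('wrist');t=bot.capture('top')
for m in (w,t):
  for q,z in (('plate_top',.075),('carriage_nose',.04),('stop_face',.04)):
    for x in bot.pinpoint(m,q)[:1]: print(q,x['confidence'],x['centre'],onz(m,x['centre'],z))
E
```

```text
plate_top 0.72 [283.1, 270.3] [0.5656 0.0846 0.075 ]
carriage_nose 0.67 [147.2, 245.3] [0.5385 0.0125 0.04  ]
stop_face 0.7 [301.6, 247.7] [ 0.4989 -0.0739  0.04  ]
```

The carriage follows the fingers, so I'll drag on along the rail.

play_rows([
  [[0, -4, 0, 0, 0, 0], [0, -7, 0, 0, 0, 0], [0, -8, 0, 0, 0, 0], [0, -7, 0, 0, 0, 0], [0, -4, 0, 0, 0, 0]],
])

```text
time_s: 11.8
position: [0.5549, 0.0534, 0.0494]
tcp_rot: [[-0.924, 0.382, 0.002], [0.382, 0.924, 0.001], [-0.002, 0.002, -1.0]]
force: [-0.7, 2.5, 11.5]
opening: 0.01
grasp_force: 6.0
```

play_rows([
  [[0, -4, 0, 0, 0, 0], [0, -7, 0, 0, 0, 0], [0, -8, 0, 0, 0, 0], [0, -7, 0, 0, 0, 0], [0, -4, 0, 0, 0, 0]],
])

```text
time_s: 12.3
position: [0.5436, 0.0255, 0.0494]
tcp_rot: [[-0.924, 0.382, 0.003], [0.382, 0.924, 0.0], [-0.003, 0.001, -1.0]]
force: [-1.2, 2.3, 13.1]
opening: 0.005
grasp_force: 6.1
```

```bash
python3 - <<'E'
from h import *
np.set_printoptions(precision=4,suppress=True)
w=bot.capture('wrist');t=bot.capture('top');s=bot.capture('scene')
for m in (w,t,s):
  for q,z in (('plate_top',.073),('carriage_nose',.04),('stop_face',.04)):
    for x in bot.pinpoint(m,q)[:1]: print(q,x['confidence'],x['centre'],onz(m,x['centre'],z))
E
```

```text
plate_top 0.66 [286.4, 268.9] [0.544  0.0303 0.073 ]
carriage_nose 0.56 [148.4, 246.4] [ 0.5169 -0.0429  0.04  ]
stop_face 0.72 [90.0, 246.9] [ 0.5043 -0.0741  0.04  ]
stop_face 0.61 [301.4, 246.4] [ 0.5017 -0.0734  0.04  ]
plate_top 0.79 [281.1, 244.8] [0.5456 0.0308 0.073 ]
carriage_nose 0.73 [318.7, 251.0] [ 0.5171 -0.0437  0.04  ]
```

play_rows([
  [[0, -5, 0, 0, 0, 0], [0, -7, 0, 0, 0, 0], [0, -7, 0, 0, 0, 0], [0, -5, 0, 0, 0, 0], [0, 0, 0, 0, 0, 0]],
])

```text
time_s: 13.4
position: [0.5344, 0.0027, 0.0494]
tcp_rot: [[-0.924, 0.382, 0.003], [0.382, 0.924, -0.001], [-0.003, 0.0, -1.0]]
force: [-1.8, -0.4, 13.1]
opening: 0.008
grasp_force: 6.4
```

play_rows([
  [[0, -1.5, 0, 0, 0, 0], [0, -1.5, 0, 0, 0, 0], [0, 0, 0, 0, 0, 0]],
])

```text
time_s: 13.7
position: [0.5335, 0.0005, 0.0494]
tcp_rot: [[-0.924, 0.382, 0.003], [0.382, 0.924, -0.0], [-0.003, 0.001, -1.0]]
force: [-0.1, 1.3, 12.4]
opening: 0.007
grasp_force: 6.3
```

play_rows([
  [[0, -1.5, 0, 0, 0, 0], [0, -1.5, 0, 0, 0, 0], [0, 0, 0, 0, 0, 0]],
])

```text
time_s: 14.0
position: [0.5324, -0.0022, 0.0493]
tcp_rot: [[-0.924, 0.382, 0.003], [0.382, 0.924, -0.0], [-0.003, 0.001, -1.0]]
force: [-1.1, 1.1, 12.3]
opening: 0.003
grasp_force: 6.3
```

play_rows([
  [[0, -1.5, 0, 0, 0, 0], [0, -1.5, 0, 0, 0, 0], [0, 0, 0, 0, 0, 0]],
])

```text
time_s: 14.3
position: [0.5313, -0.005, 0.0493]
tcp_rot: [[-0.924, 0.382, 0.003], [0.382, 0.924, -0.0], [-0.003, 0.001, -1.0]]
force: [-1.4, 0.9, 12.8]
opening: 0.005
grasp_force: 6.3
```

play_rows([
  [[0, -1, 0, 0, 0, 0], [0, -1, 0, 0, 0, 0], [0, 0, 0, 0, 0, 0]],
])

```text
time_s: 14.6
position: [0.5306, -0.0068, 0.0494]
tcp_rot: [[-0.924, 0.382, 0.003], [0.382, 0.924, -0.0], [-0.003, 0.001, -1.0]]
force: [-1.4, 0.7, 12.9]
opening: 0.005
grasp_force: 6.3
```

```bash
python3 - <<'E'
from h import *
np.set_printoptions(precision=4,suppress=True)
w=bot.capture('wrist');s=bot.capture('scene')
cv2.imwrite('pics/w8.png',w['image'])
for m in (w,s):
  for q,z in (('plate_top',.073),('carriage_nose',.04),('stop_face',.04)):
    for x in bot.pinpoint(m,q)[:1]: print(q,x['confidence'],x['centre'],onz(m,x['centre'],z))
E
```

```text
plate_top 0.91 [286.1, 272.1] [ 0.5325 -0.0027  0.073 ]
carriage_nose 0.74 [146.4, 247.0] [ 0.5038 -0.0764  0.04  ]
stop_face 0.88 [149.7, 247.4] [ 0.5047 -0.0748  0.04  ]
plate_top 0.6 [297.6, 245.3] [0.5267 0.0044 0.073 ]
carriage_nose 0.87 [333.5, 249.4] [ 0.5041 -0.0723  0.04  ]
```

play_rows([
  [[0, -1, 0, 0, 0, 0], [0, -1, 0, 0, 0, 0], [0, 0, 0, 0, 0, 0]],
])

```text
time_s: 15.3
position: [0.5304, -0.0074, 0.0494]
tcp_rot: [[-0.924, 0.383, 0.005], [0.383, 0.924, 0.002], [-0.004, 0.003, -1.0]]
force: [1.5, 6.1, 11.1]
opening: 0.005
grasp_force: 6.0
```

play_rows([
  [[0, -1, 0, 0, 0, 0], [0, -1, 0, 0, 0, 0], [0, 0, 0, 0, 0, 0]],
])

```text
time_s: 15.6
position: [0.5301, -0.0091, 0.0494]
tcp_rot: [[-0.924, 0.383, 0.006], [0.383, 0.924, 0.002], [-0.004, 0.004, -1.0]]
force: [1.4, 6.1, 11.1]
opening: 0.005
grasp_force: 5.8
```

At the stop: the push jumped to 6 N and levelled off as the fingers slipped on the plate. I'll lift straight up.

play_rows([
  [[0, 0, -2, 0, 0, 0], [0, 0, -3, 0, 0, 0], [0, 0, -3, 0, 0, 0], [0, 0, -4, 0, 0, 0], [0, 0, -6, 0, 0, 0]],
])

```text
time_s: 16.1
position: [0.5269, -0.0104, 0.0654]
tcp_rot: [[-0.924, 0.382, -0.002], [0.382, 0.924, 0.0], [0.002, -0.001, -1.0]]
force: [0.4, -0.1, -0.1]
opening: 0.007
grasp_force: 0.0
```

play_rows([
  [[0, 0, -15, 0, 0, 0], [0, 0, -25, 0, 0, 0], [0, 0, -25, 0, 0, 0], [0, 0, -15, 0, 0, 0], [0, 0, 0, 0, 0, 0]],
])

```text
time_s: 16.6
position: [0.529, -0.0109, 0.1475]
tcp_rot: [[-0.924, 0.382, 0.004], [0.382, 0.924, -0.001], [-0.004, 0.0, -1.0]]
force: [0.8, -0.0, -0.3]
opening: 0.008
grasp_force: 0.0
```

```bash
python3 - <<'E'
from h import *
np.set_printoptions(precision=4,suppress=True)
print(bot.read_state()['position'],bot.read_state()['force'])
for c in ('wrist','top','scene'):
  m=bot.capture(c); cv2.imwrite(f'pics/{c}9.png',m['image'])
  for q,z in (('plate_top',.079),('carriage_nose',.04),('stop_face',.04)):
    for x in bot.pinpoint(m,q)[:1]: print(c,q,x['confidence'],x['centre'],onz(m,x['centre'],z))
  if c=='wrist':
    u=int(np.mean([x['centre'][0] for x in bot.pinpoint(m,'stop_face')[:1] or bot.pinpoint(m,'carriage_nose')[:1]]))
    g=m['image'].astype(int).sum(2)
    for r in range(150,290,8): print(r,g[r,u-24:u+24:2])
E
```

```text
[ 0.529  -0.0109  0.1475] [ 0.8322 -0.002  -0.3207]
wrist plate_top 0.85 [288.6, 210.9] [ 0.5324 -0.0026  0.079 ]
wrist carriage_nose 0.97 [193.3, 197.7] [ 0.5044 -0.0749  0.04  ]
wrist stop_face 0.94 [194.6, 199.0] [ 0.5058 -0.0744  0.04  ]
150 [321 167 155 167 161 170 145 147 157 108 133 171 325 303 260 238 232 240
 347 358 277 294 333 264]
158 [437 428 373 280 338 407 418 364 273 239 302 311 309 307 308 307 310 310
 312 435 527 527 529 530]
166 [425 420 428 431 427 418 298 423 388 227 278 313 270 197 194 189 210 304
 306 306 308 431 525 525]
174 [432 429 432 439 437 435 300 378 428 267 263 314 313 313 314 313 313 309
 263 236 237 234 233 255]
182 [465 430 430 432 433 435 402 318 430 343 205 302 313 312 306 260 236 233
 235 234 234 228 211 200]
190 [486 434 424 429 432 431 433 409 377 342 191 134 207 395 414 413 412 415
 417 413 342 201 176 178]
198 [531 433 429 425 429 421 414 429 420 320 134 125 165 364 419 417 426 426
 426 434 387 240 178 176]
206 [541 430 428 424 422 424 480 425 387 231 141 138 138 263 320 320 317 313
 312 316 306 238 178 176]
214 [563 479 424 420 423 431 490 3
[... 489 characters left out ...]
 437 435 435 437 436 436 436 436 435 435 435 438 436 438 438 437 435
 435 435 435 438 438 438]
262 [435 437 436 435 436 435 435 435 438 435 435 435 438 438 437 438 438 467
 448 450 476 449 438 435]
270 [670 685 675 681 685 685 685 685 685 685 685 685 685 685 685 685 685 685
 685 685 685 685 688 685]
278 [49 50 51 48 51 48 50 50 49 51 51 48 50 48 49 48 53 48 51 49 46 48 50 48]
286 [48 50 51 48 51 51 48 50 51 49 48 50 50 51 54 48 49 49 50 49 52 47 51 51]
top stop_face 0.44 [187.7, 246.1] [0.4965 0.1799 0.04  ]
scene plate_top 0.85 [301.9, 238.0] [ 0.5342 -0.0112  0.079 ]
scene carriage_nose 0.93 [335.1, 248.1] [ 0.5053 -0.0776  0.04  ]
scene stop_face 0.58 [334.8, 247.1] [ 0.508 -0.079  0.04 ]
```

The wrist view puts the nose and stop face within about 1.5 mm of each other, with no rail showing between them, and the arm is clear. Handing in.

```bash
python3 -c "
from rig import bot
print(bot.hand_in())"
```

```text
the job is handed in; nothing more can be done
None
```

The carriage is against the stop collar, the plate is released so the brake should hold it, and the arm is clear; I handed the job in, but no verdict came back.

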